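# Load the circuit board on the test stand and start the test

### The arm

A 7-joint arm with a two-finger parallel gripper is mounted at the origin on the work surface. World frame = base frame: x ahead of the robot, y to its left, z up, the work surface at z = 0. Lengths are in m, angles in rad, forces in N, time in s.
With the tool pointing down it reaches from about 0.4 to 0.875 m from the base axis. Payload 19.3 kg.
Tool frame: the origin (TCP) lies midway between the tips of the shut fingers; the grasp point (between the pads) lies bot.tcp_to_grasp behind it (bot.tcp_to_grasp is the distance from the TCP to the grasp point, in m); z points along the fingers, y is the line along which they close (so a half turn about z gives the same grasp; the last joint's range is limited). The gripper opens to 85 mm and grips with 20 to 120 N. Pads are 22 mm wide; open, the fingers measure 114 mm over their backs; the gripper's body (76 mm by 85 mm) begins 54 mm behind the grasp point. The pads swing forward as they close: fully open they stand 13 mm farther back than shut.
Start: joints at [1.062, 0.521, -0.036, 1.599, 0.021, 1.021, -0.113], TCP at [0.266, -0.566, 0.231] pointing down, gripper open.
Joint ranges: [-2.91, 2.91], [-0.3, 2.13], [-1.5, 1.42], [0.17, 2.43], [-1.26, 4.41], [0.16, 1.93], [-2.52, 2.52]. Speed limits (rad/s): [1.89, 1.89, 2.39, 2.39, 3.01, 3.01, 3.01].

### API

Orientations are given as [roll, pitch, yaw] about the fixed x, y, z axes, in that order (R = Rz(yaw) Ry(pitch) Rx(roll)).
In Python, from workcell import observe, imaging, bot gives the robot as it stands.
- The arm moves only by the tool send_rows, never from a script. Its argument "plan" is text: rows parted by semicolons, each of 7 numbers parted by spaces: the shift along the tool's x, y, z in m, then the turn, a rotation vector about the tool's x, y, z in degrees, then the finger opening in m, from 0 to 0.0854. In form: dx dy dz rx ry rz claw; .... A call has 1 to 10 rows; each row is the pose to reach, as a shift and turn from the pose commanded when the call began, along the tool's axes at that moment; what a row does not reach only later rows make up. A row lasts 1/12 s, in which the tool goes at most 41.7 mm and 7.16 degrees, less where a joint would pass 70% of its speed; a pose out of reach is approached as far as the arm can. A call with a gripper value outside its range is refused whole. The fingers move at their own pace and stop on an object; "grip_force" is the grip in N (left out, the last holds). Time passes only in rows, so rows that repeat a pose let the fingers close. It gives the time, the measured TCP pose, the force, the opening and the grip force at its end, in the units of the state.
- observe(): the state, without advancing time (a new reading comes with each control period).
- imaging.grab_frame(name): name is "scene" or "top"; returns a dict with "color" (400x640x3 uint8, red, green, blue), "fx", "fy", "cx", "cy" (pixels), "dist_coeffs" ([k1, k2, p1, p2, k3] as OpenCV has them; the pictures are not rectified), "eye" and "orientation" of the camera in the world. Camera axes: x right, y down, z forward; pixel columns grow to the right and rows downward; lengths in m; the calibration is good to about 2 mm. A picture is of the moment at which its call begins. There is no depth.
- bot.job_done(): hands the job in; it is judged then, once.
The state is a dict: "clock": time; "qpos": joint angles; "qd": joint speeds; "joint_efforts": joint torques, N m; "position": TCP position; "tool_rot": TCP orientation; "force": force on the tool from outside, world axes, zero at the start; "moment": the same for the moment, N m; "grip_width": finger opening in m; "finger_force": force on a finger pad.
Only numpy, scipy, OpenCV 4.12 (cv2) and the standard library are available. Lean on these libraries where they do the work, as an engineer would, in place of code of your own. Each camera call takes 0.05 s, during which the arm holds its last target. There are 200 camera calls.

### The job

Lay the circuit board across the two narrow rails of the test stand, flat on both ledges between the outer lips, centred so that it does not stick out past the rail ends; lower it on, do not drop it, and let go. Then press the stand's recessed start button well down with the tip of the stylus, let the button come back up, and put the stylus back upright in its holder. Leave the spool, jar and pliers where they are.

Things in the scene. Friction and masses are not known exactly. Their poses are not given: they have to be found in the camera images.
- board: Loose dark green circuit board on the bench: 70 (x) by 150 (y) by 4 mm, about 0.16 kg. In its middle a finned aluminium heat sink, 30 (x) by 50 (y) mm, top 28 mm above the board's underside: grip it there, across the 30 mm. Low connectors and chips, at most 11 mm high, near the ends (|y| over 35 mm). Origin: centre of its underside, z up. It may lie on the stand either way round.
- stand: Fixed grey test stand; origin on the bench, under the middle of its 110 (x) by 180 (y) by 8 mm base. Two aluminium rails along x, 90 mm long, centred. Each has a level ledge 14 mm wide (|y| 66 to 80), 45 mm above the bench, and outside it a 6 mm lip (top at 53): 160 mm between lips, for the board's 150 mm length. Black 50 by 50 mm button housing at x -100, y +40, top at 30 mm.
- button_top (a point): Centre of the top of the stand's white round start button, 14 mm across, recessed 8 mm below the top of the black housing at the bottom of a round bore 16 mm across. It is pressed straight down. At stand x -100, y +40, 22 mm above the bench when not pressed.
- start_button (a joint): Travel of the start button in m: 0 up (spring), 0.005 fully down (about 6 N).
- stylus: Stylus upright in its holder, 146 mm long, 0.04 kg. From its lower end: steel tip 6 mm across, 25 mm long, widening to a 10 mm shank at 35 mm; collar 24 mm across at 75 to 81 mm; black square grip 14 by 14 mm at 81 to 146 mm. Origin: the tip's lower end; z up the stylus, x and y square to the grip's faces.
- holder: Fixed grey block 50 by 50 by 80 mm high with a round upright hole 16 mm across right through its middle. The stylus stands in it with its collar resting on the block's top, its tip 5 mm above the bench. Origin: centre of the underside, on the bench; z up.
- spool: Bystander: metal solder spool standing on end, 60 mm across, 50 mm high. Origin: centre of its underside.
- jar: Bystander: small closed flux jar with a white cap, 50 mm across, 50 mm high. Origin: centre of its underside.
- pliers: Bystander: pliers lying flat, about 155 mm long along x, 52 mm wide, 12 mm high, with black handles. Origin: near the middle, on the bench.
There are look-alikes about, which are no part of the job. Of the things like the stylus, leave any that is green or turquoise; of the rest the larger one is meant.

How it is judged:
On the way, in this order (a step that is already met when the one before it is completed fails the run):
1. the board has been lowered to the ledges while held in the gripper (underside within 8 mm of its resting height, within 12 mm of centre along the rails, 8 mm across) (x of board in the frame of stand between -0.012 and 0.012 m and y of board in the frame of stand between -0.008 and 0.008 m and angle between the y axis of board and the y axis of stand, either way round below 0.17 rad and z of board in the frame of stand between 0.04 and 0.053 m and contact force between the fingers and board above 0.5 N), for 0.05 s.
2. the board lies flat on both ledges between the lips, let go and at rest (x of board in the frame of stand between -0.012 and 0.012 m and y of board in the frame of stand between -0.008 and 0.008 m and angle between the y axis of board and the y axis of stand, either way round below 0.17 rad and z of board in the frame of stand between 0.042 and 0.0475 m and angle between board's own z axis and vertical below 0.035 rad and contact force between the fingers and board below 0.1 N and linear speed of board below 0.02 m/s), for 0.2 s.
3. the start button is pressed at least 3 of its 5 mm by the stylus (value of joint start_button above 0.003 m and contact force between stylus and stand above 0.5 N and x of stylus in the frame of button_top between -0.01 and 0.01 m and y of stylus in the frame of button_top between -0.01 and 0.01 m), for 0.1 s.
At the end, for the whole second after the job is handed in: Board flat (under 2 degrees, underside at 42 to 47.5 mm) on both ledges, within 12 mm of centre along the rails, 8 mm across, 10 degrees of square, either way round; button back up (under 1 mm); stylus in its holder, collar within 4 mm of the block, upright within 7 degrees; all at rest (x of board in the frame of stand between -0.012 and 0.012 m and y of board in the frame of stand between -0.008 and 0.008 m and angle between the y axis of board and the y axis of stand, either way round below 0.17 rad and z of board in the frame of stand between 0.042 and 0.0475 m and angle between board's own z axis and vertical below 0.035 rad and linear speed of each of board, stylus below 0.02 m/s and value of joint start_button below 0.001 m and horizontal distance between stylus and holder below 0.008 m and z of stylus in the frame of holder between 0.002 and 0.009 m and angle between stylus's own z axis and vertical below 0.12 rad); the robot touches nothing.
It fails at once if the spool is moved by more than 30 mm (distance of spool from where it was at the start of the episode above 0.03 m).
It fails at once if the jar is moved by more than 30 mm (distance of jar from where it was at the start of the episode above 0.03 m).
It fails at once if the pliers is moved by more than 30 mm (distance of pliers from where it was at the start of the episode above 0.03 m).
It also fails if it takes over 61 s, if anything falls off the work surface, if the arm or the gripper's body presses on something with over 40 N, if the wrist force passes 120 N, or if a joint passes its speed limit or range.

## Working session

There is one attempt and no reset: what is moved stays moved. The work goes in short steps, Python scripts to look and compute and a tool call to move; the robot and the scene stay as the last step left them, time stands still between calls to the robot, and variables do not carry over. Pictures are saved under pics/ and viewed, at most 10 in all, crops included, and the job is handed in when it is done.

Besides the shell and the picture viewer there is one more tool, called by a JSON object that holds its "method" and its "body", one argument or row to a line. send_rows: Moves the arm, as the interface text tells. Its arguments: {"type":"object","properties":{"plan":{"type":"string"},"grip_force":{"type":"number"}},"required":["plan"]}

```bash
mkdir -p pics; cat > h.py <<'E'
import numpy as np, cv2
from workcell import observe, imaging, bot
E
python3 - <<'E'
from h import *
for n in ("scene","top"):
    f=imaging.grab_frame(n); cv2.imwrite(f"pics/{n}0.png",f["color"][:,:,::-1])
    np.save(f"{n}.npy",{k:v for k,v in f.items()},allow_pickle=True)
    print({k:v for k,v in f.items() if k!="color"})
print(observe(), bot.tcp_to_grasp)
E
```

```text
{'fx': 364.9229097015603, 'fy': 364.9229097015603, 'cx': 317.9849587643124, 'cy': 192.38749914882948, 'dist_coeffs': array([-0.02192032,  0.        ,  0.        ,  0.        ,  0.        ]), 'eye': array([ 1.19157666, -0.39227227,  0.62384365]), 'orientation': array([-2.24826723, -0.0125563 ,  1.04584622])}
{'fx': 453.2686145267031, 'fy': 453.2686145267031, 'cx': 316.3272648072302, 'cy': 202.9003293855783, 'dist_coeffs': array([0.01919502, 0.        , 0.        , 0.        , 0.        ]), 'eye': array([ 0.4637958 , -0.01260475,  1.2407038 ]), 'orientation': array([-3.04375842, -0.00319218, -1.58829981])}
{'clock': 0.1, 'qpos': array([ 1.06179226,  0.52194041, -0.03632689,  1.59993076,  0.02120385,
        1.02110685, -0.11282393]), 'qd': array([-0.00014716, -0.00147291,  0.00139222, -0.00053385, -0.00028541,
       -0.00059059, -0.00091066]), 'joint_efforts': array([ 4.98964000e-03, -9.28481770e+01,  1.98450431e+00, -3.70527184e+01,
        1.81495043e-02,  5.31596321e-03, -1.14343586e-04]), 'position': array([ 0.2653793 , -0.56553624,  0.23079927]), 'tool_rot': array([-3.14059508e+00,  7.33125962e-05,  4.38770370e-01]), 'force': array([-0.23899902, -0.27098634, -0.44818366]), 'moment': array([0.05067242, 0.00048268, 0.00553265]), 'finger_force': 0.0, 'grip_width': 0.08500887062446615} 0.0187
```

View pics/top0.png

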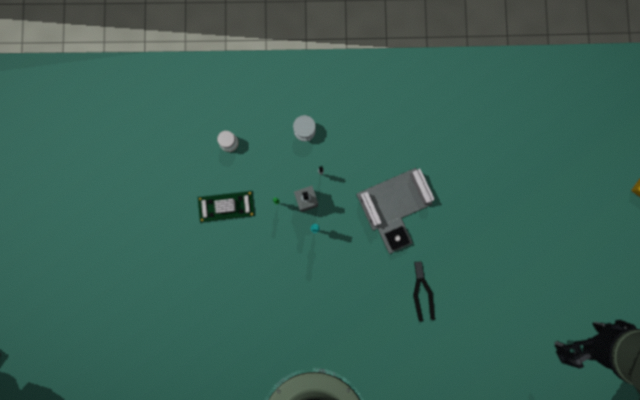

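View pics/scene0.png

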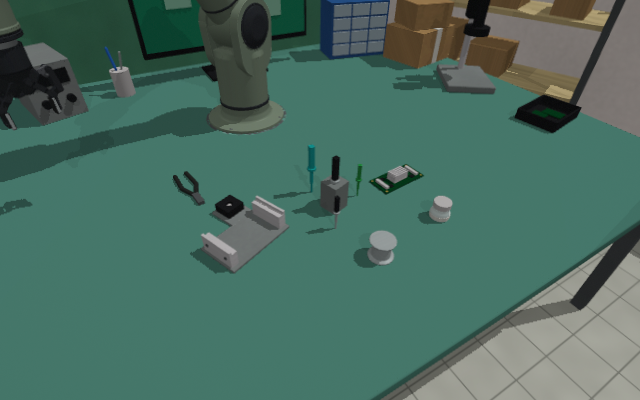

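The top view shows the board at (226,206), stand base around (397,198), button (397,238), holder with the black stylus at (306,197), and look-alikes at (277,201), (316,228) and (321,169). I'll zoom in.

```bash
cat >> h.py <<'E'
from scipy.spatial.transform import Rotation as R
def frame(n): return np.load(f"{n}.npy",allow_pickle=True).item()
def proj(f,P):
    Rc=R.from_euler('xyz',f["orientation"]).as_matrix(); K=np.array([[f["fx"],0,f["cx"]],[0,f["fy"],f["cy"]],[0,0,1]])
    return cv2.projectPoints(np.array(P,float).reshape(-1,3),cv2.Rodrigues(Rc.T)[0],-Rc.T@f["eye"],K,f["dist_coeffs"])[0][:,0]
def unproj(f,uv,z):
    Rc=R.from_euler('xyz',f["orientation"]).as_matrix(); K=np.array([[f["fx"],0,f["cx"]],[0,f["fy"],f["cy"]],[0,0,1]])
    p=cv2.undistortPoints(np.array(uv,float).reshape(-1,1,2),K,f["dist_coeffs"])[:,0]
    d=np.c_[p,np.ones(len(p))]@Rc.T
    return f["eye"]+d*((z-f["eye"][2])/d[:,2])[:,None]
E
python3 - <<'E'
from h import *
f=frame("top"); c=f["color"][:,:,::-1]
cv2.imwrite("pics/crop1.png",cv2.resize(c[150:270,190:350],None,fx=5,fy=5,interpolation=cv2.INTER_CUBIC))
cv2.imwrite("pics/crop2.png",cv2.resize(c[155:265,345:445],None,fx=5.4,fy=5.4,interpolation=cv2.INTER_CUBIC))
E
```

```text
(no output)
```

View pics/crop1.png

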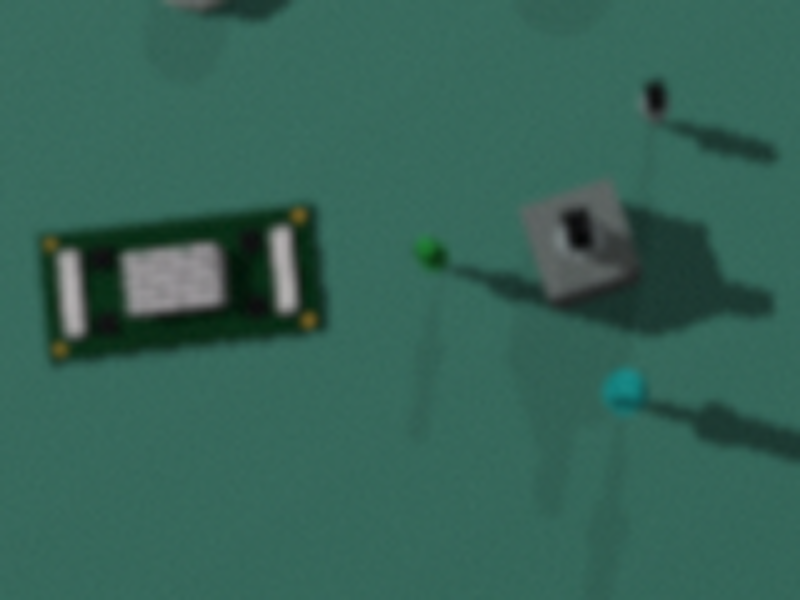

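View pics/crop2.png

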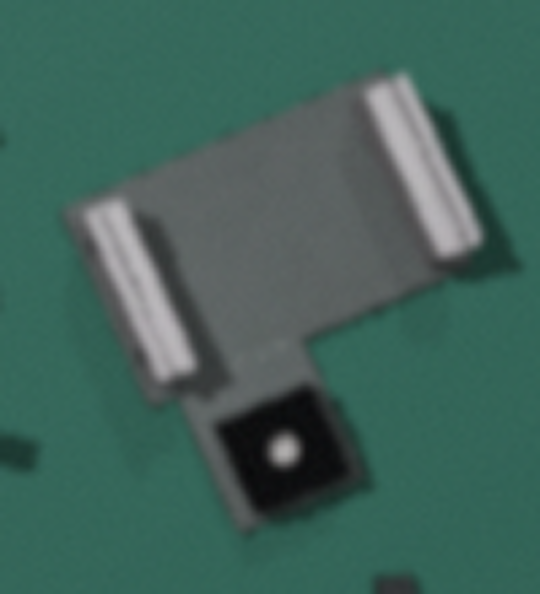

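```bash
cat > fit.py <<'E'
from h import *
from scipy.optimize import least_squares
f=frame("top")
def cl(c,o,s): return (np.array(c,float)+.5)/s-.5+o
def fit(L,px,x0):
    L=np.array(L,float); 
    W=lambda p: np.c_[L[:,:2]@np.array([[np.cos(p[2]),np.sin(p[2])],[-np.sin(p[2]),np.cos(p[2])]])+p[:2],L[:,2]]
    r=least_squares(lambda p:(proj(f,W(p))-px).ravel(),x0); return r.x,np.round((proj(f,W(r.x))-px),1).tolist()
c0=lambda uv,z: unproj(f,[uv],z)[0]
if __name__=="__main__":
    o=np.array([190,150])
    px=cl([(38,237),(315,205),(327,327),(52,362)],o,5)
    b=fit([(.035,.075,.004),(.035,-.075,.004),(-.035,-.075,.004),(-.035,.075,.004)],px,[*c0((226,206),0)[:2],0])
    px=cl([(521,207),(612,180),(638,270),(549,300)],o,5)
    h=fit([(.025,.025,.08),(.025,-.025,.08),(-.025,-.025,.08),(-.025,.025,.08)],px,[*c0((306,197),.08)[:2],0])
    o=np.array([345,155])
    px=cl([(84,213),(158,382),(125,198),(197,370),(365,93),(438,260),(405,73),(482,243),(215,427),(307,385),(352,468),(262,517)],o,5.4)
    L=[(.045,.086,.053),(-.045,.086,.053),(.045,.066,.045),(-.045,.066,.045),(.045,-.066,.045),(-.045,-.066,.045),(.045,-.086,.053),(-.045,-.086,.053)]+[(-.1+a,.04+b_,.03) for a,b_ in((.025,.025),(.025,-.025),(-.025,-.025),(-.025,.025))]
    s=fit(L,px,[*c0((397,198),0)[:2],.3])
    for n,v in(("board",b),("holder",h),("stand",s)): print(n,v[0].round(4),np.degrees(v[0][2]).round(1),v[1])
    x,y,a=s[0]; print("button",x-.1*np.cos(a)-.04*np.sin(a),y-.1*np.sin(a)+.04*np.cos(a), c0(cl((285,450),o,5.4),.022))
    o=np.array([190,150])
    print("stylus top",c0(cl((575,221),o,5),.151))
    print("others g/t/b", c0(cl((430,248),o,5),.1),c0(cl((625,390),o,5),.16),c0(cl((655,95),o,5),.1))
    print("spool,jar,pliers",c0((305,125),.05),c0((228,138),.05),c0((424,290),.01))
E
python3 fit.py
```

```text
board [0.5805 0.2279 0.105 ] 6.0 [[0.4, -0.2], [-0.5, -0.4], [-0.1, 0.4], [0.1, 0.2]]
holder [0.5923 0.0091 0.2806] 16.1 [[-0.3, 0.0], [0.0, -0.2], [0.5, 0.2], [-0.3, -0.1]]
stand [ 0.593  -0.2314  0.3923] 22.5 [[0.1, 0.0], [0.4, 0.0], [-0.9, 0.2], [-0.3, -0.6], [-0.2, 0.1], [0.5, -0.1], [-0.1, 0.3], [-0.0, -0.2], [0.5, -0.7], [0.5, -0.4], [0.0, 1.5], [-0.4, -0.1]]
button 0.4853190338429395 -0.2326267818914043 [ 0.48525164 -0.23417327  0.022     ]
stylus top [0.59328565 0.01003605 0.151     ]
others g/t/b [0.58684772 0.08464033 0.1       ] [ 0.5107307  -0.01276031  0.16      ] [ 0.66326998 -0.03062474  0.1       ]
spool,jar,pliers [0.791082   0.00826096 0.05      ] [0.7588842  0.21451621 0.05      ] [ 0.34546939 -0.30253779  0.01      ]
```

```bash
cat > to.py <<'E'
import sys
from h import *
x,y,z,w=map(float,sys.argv[1:5]); s=observe()
A=R.from_euler('xyz',s["tool_rot"]); B=R.from_euler('xyz',[np.pi,0,np.radians(w)])
print("t",s["clock"],"row",(A.inv().apply(np.array([x,y,z])-s["position"])).round(4),np.degrees((A.inv()*B).as_rotvec()).round(1),"pos",s["position"].round(4),np.degrees(s["tool_rot"]).round(1),"F",s["force"].round(1),s["grip_width"])
E
python3 to.py .5805 .2279 .25 96
```

```text
t 0.1 row [ 0.6223 -0.5844 -0.0187] [ -0.1  -0.  -70.9] pos [ 0.2654 -0.5655  0.2308] [-179.9    0.    25.1] F [-0.2 -0.3 -0.4] 0.08500887062446615
```

{"method": "send_rows", "body": {
  "plan": "0.02 -0.02 -0.04 0 0 -5 0.085; 0.622 -0.584 -0.07 0 0 -71 0.085; 0.622 -0.584 -0.07 0 0 -71 0.085; 0.622 -0.584 -0.07 0 0 -71 0.085; 0.622 -0.584 -0.07 0 0 -71 0.085; 0.622 -0.584 -0.07 0 0 -71 0.085; 0.622 -0.584 -0.07 0 0 -71 0.085; 0.622 -0.584 -0.07 0 0 -71 0.085; 0.622 -0.584 -0.07 0 0 -71 0.085; 0.622 -0.584 -0.07 0 0 -71 0.085"
}}

```text
clock: 0.93
position: [0.4124, -0.1932, 0.2818]
tool_rot: [3.142, 0.0, 1.657]
force: [1.0, -1.0, 0.1]
grip_width: 0.085
finger_force: 0.0
```

```bash
python3 to.py .5805 .2279 .2 96
```

```text
t 0.9333 row [0.4051 0.2037 0.0816] [ 0.   0.  -1.1] pos [ 0.4124 -0.1932  0.2818] [180.    0.   94.9] F [ 1.  -1.   0.1] 0.08497524042885574
```

{"method": "send_rows", "body": {
  "plan": "0.405 0.204 0.0 0 0 -1 0.085; 0.405 0.204 0.0 0 0 -1 0.085; 0.405 0.204 0.0 0 0 -1 0.085; 0.405 0.204 0.0 0 0 -1 0.085; 0.405 0.204 0.0 0 0 -1 0.085; 0.405 0.204 0.0 0 0 -1 0.085; 0.405 0.204 0.0 0 0 -1 0.085; 0.405 0.204 0.0 0 0 -1 0.085; 0.405 0.204 0.0 0 0 -1 0.085; 0.405 0.204 0.03 0 0 -1 0.085"
}}

```text
clock: 1.77
position: [0.5696, 0.1911, 0.2684]
tool_rot: [3.139, -0.001, 1.668]
force: [1.0, -0.4, 0.3]
grip_width: 0.0851
finger_force: 0.0
```

{"method": "send_rows", "body": {
  "plan": "0.09 0.045 0.05 0 0 0 0.085; 0.09 0.045 0.1 0 0 0 0.085; 0.09 0.045 0.15 0 0 0 0.085; 0.09 0.045 0.17 0 0 0 0.085; 0.09 0.045 0.17 0 0 0 0.085"
}}

```text
clock: 2.18
position: [0.604, 0.2831, 0.0944]
tool_rot: [-3.141, 0.0, 1.669]
force: [1.1, 0.5, 0.2]
grip_width: 0.0855
finger_force: 0.0
```

```bash
python3 to.py .5805 .2279 .009 96
```

```text
t 2.1833 row [-0.0526 -0.0288  0.0854] [-0.   0.  -0.4] pos [0.604  0.2831 0.0944] [-180.     0.    95.6] F [1.1 0.5 0.2] 0.08549647782753166
```

{"method": "send_rows", "body": {
  "plan": "-0.026 -0.014 0.02 0 0 0 0.085; -0.0525 -0.029 0.03 0 0 -0.4 0.085; -0.0525 -0.029 0.04 0 0 -0.4 0.085; -0.0525 -0.029 0.04 0 0 -0.4 0.085"
}}

```text
clock: 2.52
position: [0.5794, 0.225, 0.0546]
tool_rot: [-3.138, 0.002, 1.674]
force: [0.3, 1.0, 0.2]
grip_width: 0.085
finger_force: 0.0
```

```bash
python3 to.py .5805 .2279 .009 96; python3 - <<'E'
from h import *
a=imaging.grab_frame("scene")["color"][140:220,340:460]; b=imaging.grab_frame("top")["color"][160:250,180:300]
a=cv2.resize(a,(600,400)); cv2.imwrite("pics/chk1.png",a[:,:,::-1])
E
```

```text
t 2.5167 row [0.0029 0.0015 0.0456] [-0.2  0.1 -0.1] pos [0.5794 0.225  0.0546] [-1.798e+02  1.000e-01  9.590e+01] F [0.3 1.  0.2] 0.08504114760837496
```

View pics/chk1.png

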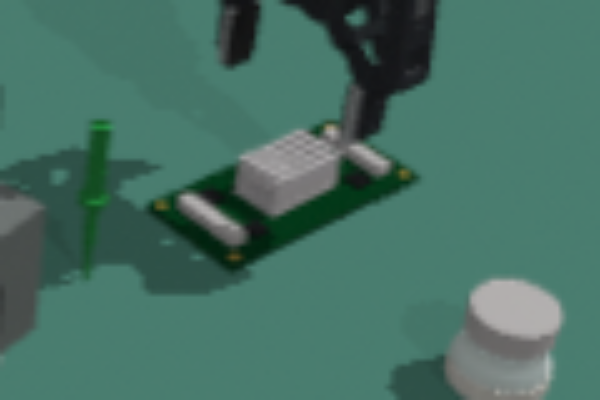

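The crop shows the open fingers at (235,30) and (365,100) on either side of the heat sink at (290,170). Next I'll descend.

{"method": "send_rows", "body": {
  "plan": "0 0 0.02 0 0 0 0.085; 0 0 0.04 0 0 0 0.085; 0 0 0.043 0 0 0 0.085; 0 0 0.043 0 0 0 0.085"
}}

```text
clock: 2.95
position: [0.5803, 0.2279, 0.0135]
tool_rot: [-3.141, -0.0, 1.676]
force: [-0.3, -0.4, -0.1]
grip_width: 0.0851
finger_force: 0.0
```

```bash
python3 to.py .5805 .2279 .009 96
```

```text
t 2.95 row [-0.0001  0.0002  0.0045] [-0.1 -0.   0. ] pos [0.5803 0.2279 0.0135] [-179.9   -0.    96. ] F [-0.3 -0.4 -0.1] 0.08509266175000126
```

{"method": "send_rows", "body": {
  "plan": "0 0 0.004 0 0 0 0.06; 0 0 0.004 0 0 0 0.03; 0 0 0.004 0 0 0 0.02; 0 0 0.004 0 0 0 0.02; 0 0 0.004 0 0 0 0.02; 0 0 0.004 0 0 0 0.02; 0 0 0.004 0 0 0 0.02; 0 0 0.004 0 0 0 0.02",
  "grip_force": 50
}}

```text
clock: 3.62
position: [0.581, 0.2273, 0.0105]
tool_rot: [3.141, -0.0, 1.675]
force: [-1.9, -1.4, 6.8]
grip_width: 0.0295
finger_force: 50.3
```

{"method": "send_rows", "body": {
  "plan": "0 0 -0.01 0 0 0 0.02; 0 0 -0.03 0 0 0 0.02; 0 0 -0.06 0 0 0 0.02; 0 0 -0.1 0 0 0 0.02; 0 0 -0.14 0 0 0 0.02; 0 0 -0.18 0 0 0 0.02; 0 0 -0.22 0 0 0 0.02; 0 0 -0.25 0 0 0 0.02; 0 0 -0.26 0 0 0 0.02; 0 0 -0.26 0 0 0 0.02"
}}

```text
clock: 4.45
position: [0.5812, 0.2277, 0.273]
tool_rot: [3.137, -0.001, 1.675]
force: [0.2, -0.4, -3.0]
grip_width: 0.029
finger_force: 49.9
```

```bash
python3 to.py .593 -.2314 .27 112.5
```

```text
t 4.45 row [-0.4578 -0.0362  0.0023] [  0.3  -0.  -16.5] pos [0.5812 0.2277 0.273 ] [ 1.797e+02 -1.000e-01  9.600e+01] F [ 0.2 -0.4 -3. ] 0.02897760406176702
```

{"method": "send_rows", "body": {
  "plan": "-0.015 -0.001 0 0 0 -1 0.02; -0.04 -0.003 0 0 0 -2 0.02; -0.07 -0.005 0 0 0 -3 0.02; -0.1 -0.008 0 0 0 -4 0.02; -0.13 -0.01 0 0 0 -5 0.02; -0.16 -0.012 0 0 0 -6 0.02; -0.19 -0.015 0 0 0 -7 0.02; -0.22 -0.017 0 0 0 -8 0.02; -0.25 -0.02 0 0 0 -9 0.02; -0.28 -0.022 0 0 0 -10 0.02"
}}

```text
clock: 5.28
position: [0.5868, -0.0552, 0.268]
tool_rot: [-3.139, -0.001, 1.851]
force: [0.7, 0.1, -2.3]
grip_width: 0.0289
finger_force: 49.9
```

```bash
python3 to.py .593 -.2314 .27 112.5
```

```text
t 5.2833 row [-0.1711 -0.0428 -0.0021] [-0.1 -0.1 -6.4] pos [ 0.5868 -0.0552  0.268 ] [-1.799e+02 -1.000e-01  1.061e+02] F [ 0.7  0.1 -2.3] 0.028864116714776046
```

{"method": "send_rows", "body": {
  "plan": "-0.03 -0.007 0 0 0 -1 0.02; -0.06 -0.015 0 0 0 -2 0.02; -0.09 -0.022 0 0 0 -3.5 0.02; -0.12 -0.03 0 0 0 -4.5 0.02; -0.145 -0.036 0 0 0 -5.5 0.02; -0.165 -0.041 0.01 0 0 -6.4 0.02; -0.171 -0.043 0.04 0 0 -6.4 0.02; -0.171 -0.043 0.08 0 0 -6.4 0.02; -0.171 -0.043 0.11 0 0 -6.4 0.02; -0.171 -0.043 0.12 0 0 -6.4 0.02"
}}

```text
clock: 6.12
position: [0.5906, -0.2292, 0.1437]
tool_rot: [-3.136, -0.006, 1.962]
force: [-0.8, 0.8, -1.9]
grip_width: 0.029
finger_force: 49.8
```

```bash
python3 to.py .593 -.2314 .0555 112.5; python3 - <<'E'
from h import *
f=imaging.grab_frame("top"); np.save("top2.npy",f,allow_pickle=True)
c=f["color"][:,:,::-1]
a=cv2.resize(c[140:270,330:460],None,fx=4.6,fy=4.6,interpolation=cv2.INTER_CUBIC)
cv2.imwrite("pics/chk2.png",a)
E
```

```text
t 6.1167 row [-0.0035  0.0019  0.0881] [-0.3 -0.3 -0.1] pos [ 0.5906 -0.2292  0.1437] [-179.7   -0.3  112.4] F [-0.8  0.8 -1.9] 0.02898452559803332
```

View pics/chk2.png

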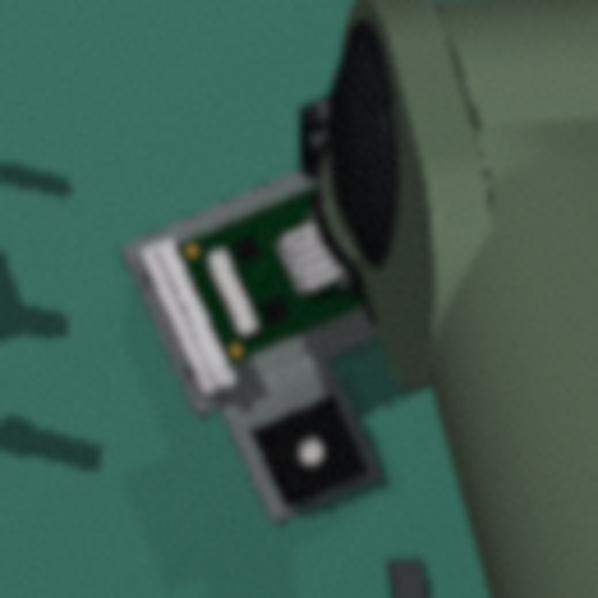

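The held board's left end runs from about (182,241) to (242,360) in the crop. I'll check its position in the stand frame.

```bash
python3 - <<'E'
from h import *
f=np.load("top2.npy",allow_pickle=True).item()
px=(np.array([(180,241),(240,361),(193,251),(236,350)],float)+.5)/4.6-.5+np.array([330,140])
p=unproj(f,px,.137)[:,:2]; a=.3923
M=np.array([[np.cos(a),np.sin(a)],[-np.sin(a),np.cos(a)]])
print(((p-[.593,-.2314])@M.T).round(4), ((np.array([.5906,-.2292])-[.593,-.2314])@M.T).round(4))
d=p[0]-p[1];print(np.degrees(np.arctan2(d[1],d[0])))
E
python3 to.py .593 -.2314 .0555 112.5
```

```text
[[ 0.0357  0.0765]
 [-0.0355  0.0736]
 [ 0.028   0.0724]
 [-0.0293  0.0731]] [-0.0014  0.003 ]
24.874183079890695
t 6.1667 row [-0.0034  0.0014  0.0888] [-0.3 -0.3 -0.1] pos [ 0.5911 -0.229   0.1444] [-179.7   -0.3  112.4] F [-2.3  0.4 -3.7] 0.028612235712034747
```

{"method": "send_rows", "body": {
  "plan": "-0.0015 0.0014 0.02 -0.3 -0.3 0 0.02; -0.0015 0.0014 0.04 -0.3 -0.3 0 0.02; -0.0015 0.0014 0.06 -0.3 -0.3 0 0.02; -0.0015 0.0014 0.07 -0.3 -0.3 0 0.02; -0.0015 0.0014 0.075 -0.3 -0.3 0 0.02; -0.0015 0.0014 0.075 -0.3 -0.3 0 0.02"
}}

```text
clock: 6.67
position: [0.5957, -0.2305, 0.0747]
tool_rot: [3.137, 0.005, 1.962]
force: [1.3, -0.3, -2.6]
grip_width: 0.0286
finger_force: 49.9
```

```bash
python3 to.py .593 -.2314 .0555 112.5; python3 - <<'E'
from h import *
f=imaging.grab_frame("top"); np.save("top2.npy",f,allow_pickle=True)
s=imaging.grab_frame("scene")["color"][170:290,170:330,::-1]
c=f["color"][:,:,::-1]
a=cv2.resize(c[180:245,340:410],(420,390),interpolation=cv2.INTER_CUBIC)
b=cv2.resize(s,(380,285),interpolation=cv2.INTER_CUBIC); b=np.vstack([b,np.zeros((105,380,3),np.uint8)])
cv2.imwrite("pics/chk3.png",np.hstack([a,b]))
E
```

```text
t 6.6667 row [ 0.0003 -0.0029  0.0192] [ 0.3  0.3 -0.1] pos [ 0.5957 -0.2305  0.0747] [179.7   0.3 112.4] F [ 1.3 -0.3 -2.6] 0.028582578404909572
```

View pics/chk3.png

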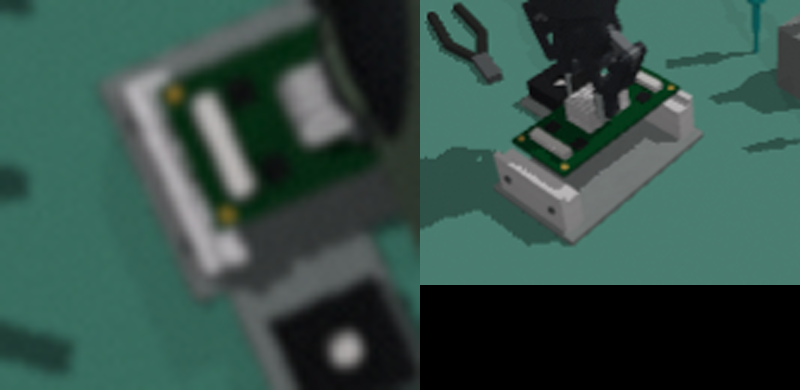

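```bash
python3 - <<'E'
from h import *
f=np.load("top2.npy",allow_pickle=True).item()
px=(np.array([(175,94),(228,214)],float)+.5)/6-.5+np.array([340,180])
p=unproj(f,px,.068)[:,:2]; a=.3923
M=np.array([[np.cos(a),np.sin(a)],[-np.sin(a),np.cos(a)]])
q=((p-[.593,-.2314])@M.T); print(q.round(4),q.mean(0)); d=p[0]-p[1];print(np.degrees(np.arctan2(d[1],d[0])))
E
python3 to.py .593 -.2314 .0555 112.5
```

```text
[[ 0.0323  0.0691]
 [-0.0244  0.0694]] [0.00396522 0.06923191]
22.142711008013436
t 6.7667 row [ 0.0008 -0.0034  0.0204] [ 0.4  0.3 -0.1] pos [ 0.5962 -0.2307  0.0759] [179.6   0.3 112.4] F [-0.1  0.1 -2.1] 0.028626005664823245
```

{"method": "send_rows", "body": {
  "plan": "0 -0.0034 0.004 0.3 0.3 0 0.02; 0 -0.0034 0.008 0.3 0.3 0 0.02; 0 -0.0034 0.012 0.3 0.3 0 0.02; 0 -0.0034 0.015 0.3 0.3 0 0.02; 0 -0.0034 0.017 0.3 0.3 0 0.02; 0 -0.0034 0.018 0.3 0.3 0 0.02; 0 -0.0034 0.018 0.3 0.3 0 0.02; 0 -0.0034 0.018 0.3 0.3 0 0.02"
}}

```text
clock: 7.43
position: [0.5926, -0.232, 0.0567]
tool_rot: [3.142, -0.0, 1.962]
force: [-0.2, -0.6, -1.4]
grip_width: 0.029
finger_force: 49.9
```

```bash
python3 to.py .593 -.2314 .0555 112.5
```

```text
t 7.4333 row [0.0004 0.0006 0.0012] [ 0.  -0.  -0.1] pos [ 0.5926 -0.232   0.0567] [180.   -0.  112.4] F [-0.2 -0.6 -1.4] 0.028951209439894834
```

{"method": "send_rows", "body": {
  "plan": "0 0 0.001 0 0 0 0.02; 0 0 0.002 0 0 0 0.02; 0 0 0.003 0 0 0 0.02; 0 0 0.003 0 0 0 0.02"
}}

```text
clock: 7.77
position: [0.5928, -0.2321, 0.0555]
tool_rot: [3.141, 0.001, 1.962]
force: [-11.2, 2.5, 27.2]
grip_width: 0.0288
finger_force: 53.6
```

{"method": "send_rows", "body": {
  "plan": "0 0 -0.002 0 0 0 0.02; 0 0 -0.002 0 0 0 0.02; 0 0 -0.002 0 0 0 0.035; 0 0 -0.002 0 0 0 0.05; 0 0 -0.002 0 0 0 0.065; 0 0 -0.002 0 0 0 0.065; 0 0 -0.002 0 0 0 0.065; 0 0 -0.002 0 0 0 0.065"
}}

```text
clock: 8.43
position: [0.5926, -0.232, 0.0556]
tool_rot: [3.142, -0.0, 1.962]
force: [0.6, 0.4, -0.1]
grip_width: 0.0652
finger_force: 0.0
```

{"method": "send_rows", "body": {
  "plan": "0 0 -0.01 0 0 0 0.065; 0 0 -0.04 0 0 0 0.065; 0 0 -0.08 0 0 0 0.065; 0 0 -0.12 0 0 0 0.065; 0 0 -0.16 0 0 0 0.065; 0 0 -0.19 0 0 0 0.065; 0 0 -0.2 0 0 0 0.065; 0 0 -0.2 0 0 0 0.065"
}}

```text
clock: 9.1
position: [0.5936, -0.2322, 0.2595]
tool_rot: [3.138, 0.003, 1.962]
force: [-0.5, 0.6, -0.9]
grip_width: 0.065
finger_force: 0.0
```

```bash
python3 to.py .5925 .0092 .26 106
```

```text
t 9.1 row [ 0.2236  0.0909 -0.001 ] [0.2 0.2 6.4] pos [ 0.5936 -0.2322  0.2595] [179.8   0.2 112.4] F [-0.5  0.6 -0.9] 0.06504400373380365
```

{"method": "send_rows", "body": {
  "plan": "0.03 0.012 -0.01 0 0 1 0.065; 0.07 0.028 -0.01 0 0 2 0.065; 0.11 0.045 -0.01 0 0 3 0.065; 0.15 0.06 -0.01 0 0 4 0.065; 0.19 0.077 -0.01 0 0 5 0.065; 0.215 0.088 -0.01 0 0 6 0.065; 0.2236 0.091 -0.01 0.2 0.2 6.4 0.065; 0.2236 0.091 -0.01 0.2 0.2 6.4 0.065; 0.2236 0.091 -0.01 0.2 0.2 6.4 0.065"
}}

```text
clock: 9.85
position: [0.5913, 0.0091, 0.2651]
tool_rot: [-3.137, -0.003, 1.851]
force: [-0.4, -0.7, -0.5]
grip_width: 0.0647
finger_force: 0.0
```

```bash
python3 to.py .5925 .0092 .19 106; python3 - <<'E'
from h import *
f=imaging.grab_frame("top"); np.save("top3.npy",f,allow_pickle=True)
s=imaging.grab_frame("scene"); np.save("scene3.npy",s,allow_pickle=True)
a=cv2.resize(f["color"][160:260,345:445,::-1],(400,400),interpolation=cv2.INTER_CUBIC)
b=cv2.resize(s["color"][110:250,280:420,::-1],(400,400),interpolation=cv2.INTER_CUBIC)
cv2.imwrite("pics/chk4.png",np.hstack([a,b]))
E
```

```text
t 9.85 row [-0.0005  0.0016  0.0751] [-0.3 -0.2  0.1] pos [0.5913 0.0091 0.2651] [-179.7   -0.2  106. ] F [-0.4 -0.7 -0.5] 0.0647319272107722
```

View pics/chk4.png

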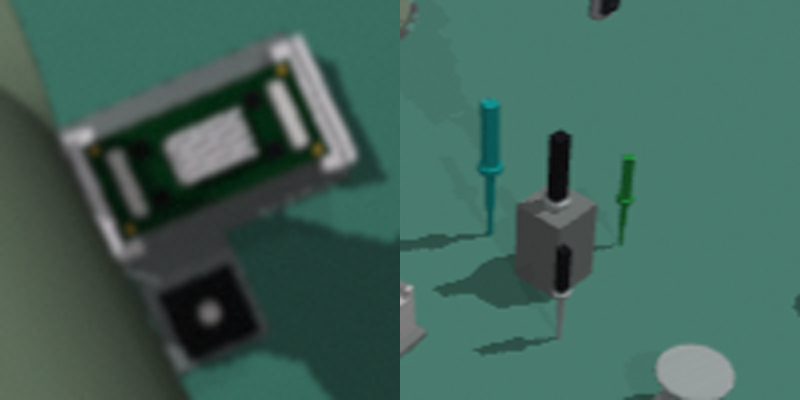

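The board lies between both lips and is centred. The black stylus stands in the holder with its top at (560,133). I'll check that against the scene camera.

```bash
python3 - <<'E'
from h import *
s=np.load("scene3.npy",allow_pickle=True).item()
P=proj(s,[(.5925,.0092,.151),(.5925,.0092,.09),(.4853,-.2335,.022)]); print(((P-[280,110])/.35+[400,0]).round(0))
f=np.load("top3.npy",allow_pickle=True).item(); p=(np.array([(211,314)])+.5)/4-.5+[345,160]; print(unproj(f,p,.022))
q=(np.array([(95,149),(131,229),(282,70),(318,149)])+.5)/4-.5+[345,160]; q=unproj(f,q,.049)[:,:2]; print(q.mean(0))
E
python3 to.py .5925 .0092 .112 106
```

```text
[[559. 135.]
 [556. 195.]
 [253. 274.]]
[[ 0.4847196  -0.23416678  0.022     ]]
[ 0.59299339 -0.23019075]
t 9.95 row [0.0007 0.0022 0.1532] [-0.3 -0.2 -0.1] pos [0.5914 0.0077 0.2652] [-179.7   -0.2  105.9] F [ 0.5 -0.6 -0.1] 0.06489642427948263
```

{"method": "send_rows", "body": {
  "plan": "0.0005 0.0016 0.03 -0.3 -0.2 0 0.065; 0.0005 0.0016 0.07 -0.3 -0.2 0 0.065; 0.0005 0.0016 0.1 -0.3 -0.2 0 0.065; 0.0005 0.0016 0.13 -0.3 -0.2 0 0.065; 0.0005 0.0016 0.148 -0.3 -0.2 0 0.065; 0.0005 0.0016 0.153 -0.3 -0.2 0 0.065; 0.0005 0.0016 0.153 -0.3 -0.2 0 0.065; 0.0005 0.0016 0.153 -0.3 -0.2 0 0.065"
}}

```text
clock: 10.62
position: [0.5927, 0.01, 0.1135]
tool_rot: [3.139, 0.0, 1.849]
force: [0.1, -0.0, 0.2]
grip_width: 0.0649
finger_force: 0.0
```

```bash
python3 to.py .5925 .0092 .112 106
```

```text
t 10.6167 row [-0.0007 -0.0004  0.0015] [ 0.1  0.  -0.1] pos [0.5927 0.01   0.1135] [179.9   0.  105.9] F [ 0.1 -0.   0.2] 0.06489147691196329
```

{"method": "send_rows", "body": {
  "plan": "0 0 0 0 0 0 0.04; 0 0 0 0 0 0 0.025; 0 0 0 0 0 0 0.018; 0 0 0 0 0 0 0.012; 0 0 0 0 0 0 0.005; 0 0 0 0 0 0 0.005; 0 0 0 0 0 0 0.005; 0 0 0 0 0 0 0.005; 0 0 0 0 0 0 0.005",
  "grip_force": 60
}}

```text
clock: 11.37
position: [0.5925, 0.0106, 0.1132]
tool_rot: [3.139, 0.001, 1.85]
force: [-0.6, -0.6, 6.7]
grip_width: 0.0131
finger_force: 59.2
```

```bash
python3 to.py .5925 .0092 .112 106
```

```text
t 11.3667 row [-0.0013 -0.0004  0.0012] [ 0.1  0.  -0. ] pos [0.5925 0.0106 0.1132] [179.9   0.  106. ] F [-0.6 -0.6  6.7] 0.013148153459216754
```

{"method": "send_rows", "body": {
  "plan": "0 0 -0.01 0 0 0 0.005; 0 0 -0.03 0 0 0 0.005; 0 0 -0.06 0 0 0 0.005; 0 0 -0.09 0 0 0 0.005; 0 0 -0.12 0 0 0 0.005; 0 0 -0.15 0 0 0 0.005; 0 0 -0.175 0 0 0 0.005; 0 0 -0.19 0 0 0 0.005; 0 0 -0.19 0 0 0 0.005; 0 0 -0.19 0 0 0 0.005"
}}

```text
clock: 12.2
position: [0.592, 0.0106, 0.3036]
tool_rot: [3.139, 0.001, 1.85]
force: [0.5, 0.2, -0.3]
grip_width: 0.0134
finger_force: 58.5
```

```bash
python3 to.py .485 -.2334 .25 106; python3 - <<'E'
from h import *
s=imaging.grab_frame("scene"); np.save("scene4.npy",s,allow_pickle=True)
cv2.imwrite("pics/chk5.png",cv2.resize(s["color"][60:220,270:400,::-1],None,fx=3.7,fy=3.7,interpolation=cv2.INTER_CUBIC))
E
```

```text
t 12.2 row [-0.2051 -0.1703  0.0533] [0.2 0.  0. ] pos [0.592  0.0106 0.3036] [179.8   0.  106. ] F [ 0.5  0.2 -0.3] 0.013409936957860835
```

View pics/chk5.png

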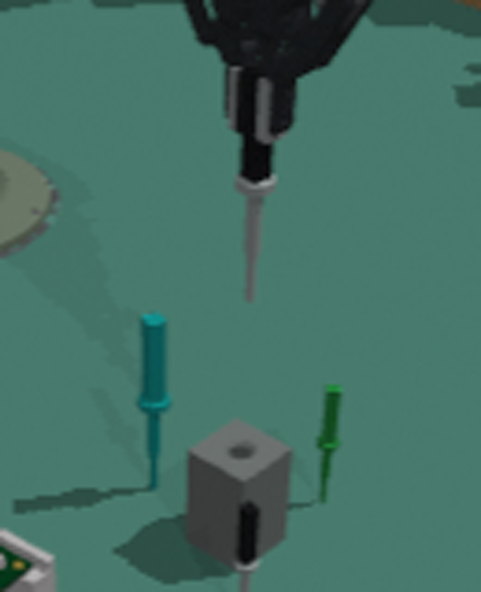

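The stylus hangs upright in the gripper with its tip at (250,300). I'll check the tip offset and also refine the hole position at (241,451).

```bash
python3 - <<'E'
from h import *
s=np.load("scene4.npy",allow_pickle=True).item()
c=lambda P:((proj(s,P)-[270,60]+.5)*3.7-.5).round(0)
print(c([(.592,.0106,.1954),(.592,.0106,.268),(.5923,.0091,.08)]))
E
```

```text
[[248. 300.]
 [254. 192.]
 [239. 451.]]
```

{"method": "send_rows", "body": {
  "plan": "-0.02 -0.017 0 0 0 0 0.005; -0.045 -0.037 0 0 0 0 0.005; -0.07 -0.058 0 0 0 0 0.005; -0.095 -0.079 0 0 0 0 0.005; -0.12 -0.1 0 0 0 0 0.005; -0.145 -0.12 0 0 0 0 0.005; -0.17 -0.141 0 0 0 0 0.005; -0.192 -0.16 0.02 0 0 0 0.005; -0.205 -0.17 0.05 0.2 0 0 0.005; -0.205 -0.17 0.08 0.2 0 0 0.005"
}}

```text
clock: 13.08
position: [0.4829, -0.2372, 0.2208]
tool_rot: [-3.138, 0.001, 1.845]
force: [1.0, 0.0, -1.3]
grip_width: 0.0136
finger_force: 58.5
```

```bash
python3 to.py .485 -.2334 .145 106
```

```text
t 13.0833 row [0.0032 0.0033 0.0758] [-0.2  0.1 -0.3] pos [ 0.4829 -0.2372  0.2208] [-1.798e+02  1.000e-01  1.057e+02] F [ 1.   0.  -1.3] 0.013625672820248586
```

{"method": "send_rows", "body": {
  "plan": "0.002 0.002 0.02 -0.1 0 0 0.005; 0.003 0.003 0.04 -0.2 0 0 0.005; 0.003 0.003 0.055 -0.2 0 0 0.005; 0.003 0.003 0.065 -0.2 0 0 0.005; 0.003 0.003 0.068 -0.2 0 0 0.005; 0.003 0.003 0.068 -0.2 0 0 0.005; 0.003 0.003 0.068 -0.2 0 0 0.005"
}}

```text
clock: 13.67
position: [0.4873, -0.2296, 0.1549]
tool_rot: [3.14, 0.0, 1.85]
force: [-0.1, 0.0, -1.0]
grip_width: 0.0135
finger_force: 58.5
```

```bash
python3 to.py .485 -.2334 .145 106;python3 - <<'E'
from h import *
s=imaging.grab_frame("scene"); np.save("scene5.npy",s,allow_pickle=True); p=observe()["position"]
cv2.imwrite("pics/chk6.png",cv2.resize(s["color"][160:230,190:270,::-1],None,fx=7,fy=7,interpolation=cv2.INTER_CUBIC))
c=lambda P:((proj(s,P)-[190,160]+.5)*7-.5).round(0)
print(c([(p[0],p[1],p[2]-.1082),(.485,-.2334,.03)]))
E
```

```text
t 13.6667 row [-0.003  -0.0032  0.0099] [0.1 0.  0. ] pos [ 0.4873 -0.2296  0.1549] [179.9   0.  106. ] F [-0.1  0.  -1. ] 0.013451292815872627
[[275. 271.]
 [270. 307.]]
```

View pics/chk6.png

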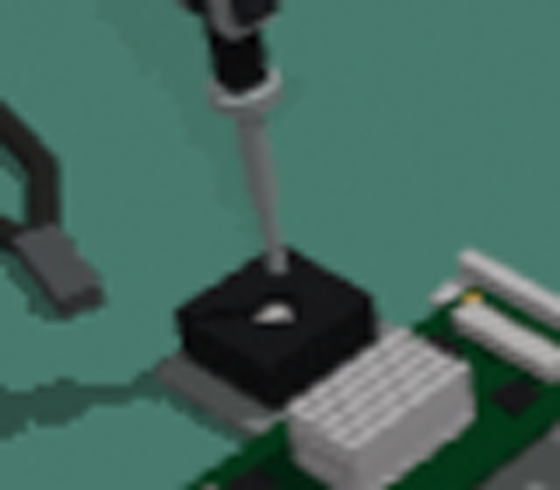

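The tip at (279,272) and the housing-top centre at about (276,308) both match their projections to within the same small offset. I'll centre the tip, then press.

{"method": "send_rows", "body": {
  "plan": "-0.003 -0.0032 0 0.1 0 0 0.005; -0.003 -0.0032 0 0.1 0 0 0.005; -0.003 -0.0032 0 0.1 0 0 0.005; -0.003 -0.0032 0.004 0.1 0 0 0.005; -0.003 -0.0032 0.008 0.1 0 0 0.005; -0.003 -0.0032 0.012 0.1 0 0 0.005; -0.003 -0.0032 0.012 0.1 0 0 0.005"
}}

```text
clock: 14.3
position: [0.4844, -0.2332, 0.1414]
tool_rot: [-3.14, -0.001, 1.85]
force: [-0.5, 0.9, -0.5]
grip_width: 0.0134
finger_force: 58.5
```

```bash
python3 to.py .485 -.2334 .126 106
```

```text
t 14.3 row [-0.0004  0.0005  0.0154] [-0.1 -0.   0. ] pos [ 0.4844 -0.2332  0.1414] [-179.9   -0.   106. ] F [-0.5  0.9 -0.5] 0.013372317284283931
```

{"method": "send_rows", "body": {
  "plan": "0 0 0.003 0 0 0 0.005; 0 0 0.006 0 0 0 0.005; 0 0 0.009 0 0 0 0.005; 0 0 0.011 0 0 0 0.005; 0 0 0.013 0 0 0 0.005; 0 0 0.0145 0 0 0 0.005; 0 0 0.0145 0 0 0 0.005; 0 0 0.0145 0 0 0 0.005; 0 0 0.0145 0 0 0 0.005"
}}

```text
clock: 15.05
position: [0.4849, -0.2334, 0.1281]
tool_rot: [-3.141, 0.0, 1.85]
force: [-1.2, -0.5, 3.4]
grip_width: 0.013
finger_force: 58.8
```

{"method": "send_rows", "body": {
  "plan": "0 0 0.001 0 0 0 0.005; 0 0 0.002 0 0 0 0.005; 0 0 0.003 0 0 0 0.005; 0 0 0.003 0 0 0 0.005; 0 0 0.003 0 0 0 0.005; 0 0 0.003 0 0 0 0.005"
}}

```text
clock: 15.55
position: [0.4849, -0.2334, 0.125]
tool_rot: [-3.142, 0.0, 1.85]
force: [-1.1, -0.2, 5.8]
grip_width: 0.0132
finger_force: 59.4
```

{"method": "send_rows", "body": {
  "plan": "0 0 0.001 0 0 0 0.005; 0 0 0.0015 0 0 0 0.005; 0 0 0.0015 0 0 0 0.005; 0 0 0.0015 0 0 0 0.005; 0 0 0.0015 0 0 0 0.005"
}}

```text
clock: 15.97
position: [0.4854, -0.2336, 0.1244]
tool_rot: [3.141, 0.001, 1.85]
force: [-3.1, 1.5, 22.2]
grip_width: 0.0131
finger_force: 61.7
```

End stop reached, so the button is fully pressed. Now I'll lift clear and go back to the holder.

{"method": "send_rows", "body": {
  "plan": "0 0 -0.005 0 0 0 0.005; 0 0 -0.015 0 0 0 0.005; 0 0 -0.03 0 0 0 0.005; 0 0 -0.06 0 0 0 0.005; 0 0 -0.1 0 0 0 0.005; 0 0 -0.13 0 0 0 0.005; 0 0 -0.16 0 0 0 0.005; 0 0 -0.18 0 0 0 0.005; 0 0 -0.18 0 0 0 0.005"
}}

```text
clock: 16.72
position: [0.4862, -0.2336, 0.3078]
tool_rot: [3.137, 0.004, 1.85]
force: [-0.2, -0.5, 0.7]
grip_width: 0.0132
finger_force: 58.5
```

```bash
python3 to.py .5925 .0104 .3 106
```

```text
t 16.7167 row [0.2053 0.1694 0.0077] [ 0.2  0.2 -0. ] pos [ 0.4862 -0.2336  0.3078] [179.8   0.2 106. ] F [-0.2 -0.5  0.7] 0.013161494975054113
```

{"method": "send_rows", "body": {
  "plan": "0.02 0.017 0 0 0 0 0.005; 0.045 0.037 0 0 0 0 0.005; 0.07 0.058 0 0 0 0 0.005; 0.095 0.078 0 0 0 0 0.005; 0.12 0.099 0 0 0 0 0.005; 0.145 0.12 0 0 0 0 0.005; 0.17 0.14 0 0 0 0 0.005; 0.19 0.157 0 0 0 0 0.005; 0.205 0.169 0 0 0 0 0.005; 0.205 0.169 0.02 0 0 0 0.005"
}}

```text
clock: 17.55
position: [0.5927, 0.0154, 0.2856]
tool_rot: [3.137, -0.001, 1.855]
force: [0.9, 0.5, -0.6]
grip_width: 0.0129
finger_force: 58.5
```

```bash
python3 to.py .5925 .0104 .22 106
```

```text
t 17.55 row [-0.0048 -0.0019  0.0656] [ 0.3 -0.1  0.3] pos [0.5927 0.0154 0.2856] [ 1.797e+02 -1.000e-01  1.063e+02] F [ 0.9  0.5 -0.6] 0.012935195899928923
```

{"method": "send_rows", "body": {
  "plan": "-0.0025 -0.001 0.02 0.3 0 0.3 0.005; -0.0025 -0.001 0.045 0.3 0 0.3 0.005; -0.0025 -0.001 0.06 0.3 0 0.3 0.005; -0.0025 -0.001 0.066 0.3 0 0.3 0.005; -0.0025 -0.001 0.066 0.3 0 0.3 0.005; -0.0025 -0.001 0.066 0.3 0 0.3 0.005; -0.0025 -0.001 0.066 0.3 0 0.3 0.005"
}}

```text
clock: 18.13
position: [0.591, 0.0077, 0.2185]
tool_rot: [-3.138, 0.0, 1.845]
force: [-0.0, -0.4, -0.2]
grip_width: 0.0131
finger_force: 58.5
```

```bash
python3 to.py .5925 .0104 .22 106; python3 - <<'E'
from h import *
s=imaging.grab_frame("scene"); s["p"]=observe()["position"]; np.save("scene6.npy",s,allow_pickle=True)
E
```

```text
t 18.1333 row [ 0.0022  0.0022 -0.0015] [-0.2  0.  -0.3] pos [0.591  0.0077 0.2185] [-179.8    0.   105.7] F [-0.  -0.4 -0.2] 0.013103248206492885
```

{"method": "send_rows", "body": {
  "plan": "0.0022 0.0022 0 -0.2 0 -0.3 0.005; 0.0022 0.0022 0 -0.2 0 -0.3 0.005; 0.0022 0.0022 0 -0.2 0 -0.3 0.005; 0.0022 0.0022 0 -0.2 0 -0.3 0.005"
}}

```text
clock: 18.52
position: [0.5921, 0.0103, 0.2176]
tool_rot: [-3.14, 0.0, 1.85]
force: [0.2, -0.6, -0.6]
grip_width: 0.0134
finger_force: 58.5
```

```bash
python3 to.py .5925 .0104 .22 106
```

```text
t 18.5167 row [-0.      0.0004 -0.0024] [-0.1  0.  -0. ] pos [0.5921 0.0103 0.2176] [-179.9    0.   106. ] F [ 0.2 -0.6 -0.6] 0.013445384629037825
```

Aligned. I'll lower it into the hole to TCP z of about 0.114.

{"method": "send_rows", "body": {
  "plan": "0 0.0004 0.015 0 0 0 0.005; 0 0.0004 0.03 0 0 0 0.005; 0 0.0004 0.045 0 0 0 0.005; 0 0.0004 0.06 0 0 0 0.005; 0 0.0004 0.072 0 0 0 0.005; 0 0.0004 0.083 0 0 0 0.005; 0 0.0004 0.092 0 0 0 0.005; 0 0.0004 0.098 0 0 0 0.005; 0 0.0004 0.1 0 0 0 0.005; 0 0.0004 0.1 0 0 0 0.005"
}}

```text
clock: 19.35
position: [0.5922, 0.0104, 0.1171]
tool_rot: [-3.139, 0.0, 1.85]
force: [-0.1, 0.2, -0.5]
grip_width: 0.0134
finger_force: 58.5
```

```bash
python3 to.py .5925 .0104 .1132 106
```

```text
t 19.35 row [-0.      0.0003  0.0039] [-0.1  0.  -0. ] pos [0.5922 0.0104 0.1171] [-179.9    0.   106. ] F [-0.1  0.2 -0.5] 0.013432320499270138
```

{"method": "send_rows", "body": {
  "plan": "0 0 0.001 0 0 0 0.005; 0 0 0.002 0 0 0 0.005; 0 0 0.003 0 0 0 0.005; 0 0 0.0038 0 0 0 0.005; 0 0 0.0038 0 0 0 0.005; 0 0 0.0038 0 0 0 0.005"
}}

```text
clock: 19.85
position: [0.5923, 0.0103, 0.1136]
tool_rot: [-3.14, 0.0, 1.85]
force: [0.7, -0.4, -0.6]
grip_width: 0.0133
finger_force: 58.5
```

{"method": "send_rows", "body": {
  "plan": "0 0 0.0005 0 0 0 0.005; 0 0 0.001 0 0 0 0.005; 0 0 0.0015 0 0 0 0.005; 0 0 0.0015 0 0 0 0.005; 0 0 0.0015 0 0 0 0.005"
}}

```text
clock: 20.27
position: [0.5925, 0.0104, 0.1131]
tool_rot: [-3.14, 0.001, 1.85]
force: [-6.1, -0.8, 18.4]
grip_width: 0.0135
finger_force: 61.1
```

The collar is seated. Next I'll ease off, open and rise.

{"method": "send_rows", "body": {
  "plan": "0 0 -0.0015 0 0 0 0.005; 0 0 -0.0015 0 0 0 0.005; 0 0 -0.0015 0 0 0 0.03; 0 0 -0.0015 0 0 0 0.05; 0 0 -0.0015 0 0 0 0.06; 0 0 -0.0015 0 0 0 0.06; 0 0 -0.0015 0 0 0 0.06; 0 0 -0.0015 0 0 0 0.06"
}}

```text
clock: 20.93
position: [0.5922, 0.0103, 0.1135]
tool_rot: [-3.14, 0.0, 1.85]
force: [-0.1, 0.8, 0.4]
grip_width: 0.0601
finger_force: 0.0
```

{"method": "send_rows", "body": {
  "plan": "0 0 -0.01 0 0 0 0.06; 0 0 -0.03 0 0 0 0.06; 0 0 -0.06 0 0 0 0.06; 0 0 -0.1 0 0 0 0.06; 0 0 -0.13 0 0 0 0.06; 0 0 -0.15 0 0 0 0.06; 0 0 -0.15 0 0 0 0.06; 0 0 -0.15 0 0 0 0.06"
}}

```text
clock: 21.6
position: [0.5928, 0.0105, 0.265]
tool_rot: [3.141, 0.001, 1.85]
force: [-0.4, -0.9, -0.9]
grip_width: 0.0601
finger_force: 0.0
```

```bash
python3 - <<'E'
from h import *
s=imaging.grab_frame("scene")["color"].astype(int); s0=np.load("scene3.npy",allow_pickle=True).item()["color"].astype(int)
# compare with the pre-pick view: stylus/holder region and stand region
for n,(a,b,c,d) in dict(stylus=(150,215,315,360),stand=(180,270,195,300)).items():
    D=abs(s-s0)[a:b,c:d].max(2); print(n,(D>40).sum(),D.size)
g=s.sum(2)[150:190,325:348]; m=np.argwhere(g<90); print(len(m),m.min(0)+[150,325],m.max(0)+[150,325])
g=s0.sum(2)[150:190,325:348]; m=np.argwhere(g<90); print(len(m),m.min(0)+[150,325],m.max(0)+[150,325])
print(observe()["position"],observe()["clock"])
E
```

```text
stylus 8 2925
stand 0 9450
147 [156 332] [180 339]
145 [156 332] [179 338]
[0.59235088 0.01031418 0.26379404] 21.65
```

The stylus and stand regions match the view taken before the stylus was picked up, apart from 8 stylus pixels, so I'm handing in.

```bash
python3 -c "
from h import *
print(bot.job_done())"
```

```text
the job is handed in; nothing more can be done
None
```

I handed the job in at about 21.7 s: the board lies centred on the rails, the start button was pressed to its end stop, and the stylus is back upright in its holder. No verdict came back from the hand-in.

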